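# Close the clay-sample canister with its keyed lid

### The job

Put the lid on the clay-sample canister and close it properly: set it on the rim, turn it by its handle until its three lugs drop into the notches of the collar, and leave it fully home, flush all round, and let go. Nobody knows how the collar was clamped, so feel for the notches. Leave the things standing around where they are.

Things in the scene. Friction and masses are not known exactly. Their poses are not given: they have to be found in the camera images.
- canister: Grey metal canister screwed to the bench, 114 mm across at the mouth, bore 90 mm, rim 100 mm high; foot flange 132 mm across, 6 mm thick. Origin: centre of its underside; z up. The top 10 mm is an aluminium collar with three notches, clamped tight at an unknown angle: its wide notch points within 0.6 rad either side of the canister's +x axis. The collar is not meant to turn.
- mouth (a point): Centre of the mouth, level with the top of the rim (the collar's top face), 100 mm above the bench; axes as the canister's. The notches are 10 mm deep from the rim, open to the bore and to the outside: one wide, 22 mm, and two narrow, 14 mm, at 120 and 240 degrees from it. Each leaves a lug of the lid 2 mm play either side.
- lid_handle (a point): Centre of the lid's black bar handle; z up, x along the bar towards the wide lug. Bar 70 mm long (x), 14 wide (y), 16 high, on two 11 mm posts 26 mm either side of the centre. Flange top 26 mm, flange underside 32 mm, spigot foot 46 mm below this point. It is 40 mm above the rim while the lugs ride on the rim, 32 mm with the lugs in the notches and the flange on the rim.
- lid: The loose lid, 210 to 420 g, stands on its spigot, handle up. Origin: centre of the spigot's foot; axes as the handle's. Flange 116 mm across, 6 thick. Below it a spigot 87.6 mm across, 14 long, tapered foot, enters the bore 6 mm before the lugs meet the rim. Three lugs to 55.5 mm radius, 8 deep: 18 mm wide at +x (steel pip on the flange above it), 10 mm at 120 and 240 degrees.
- plaster_plug_0: Bystander: white plaster plug, 44 mm across, 34 mm high, loose beyond the work. Origin at its underside.
- clay_stamp_0: Bystander: small turned wooden stamp, 19 mm across, 45 mm high, loose beyond the work. Origin at its underside.
- slip_beaker: Bystander: white plastic beaker, 71 mm across, 93 mm high, loose beyond the work. Origin at its underside.
- jar_1: Bystander: small jar of ceramic colour with a black lid, 48 mm across, 58 mm high, loose to the left of the work. Origin at its underside.
Not all that is in view belongs to the job. Of the things that look like the lid, take the one that is farthest from the robot's base at the start.

How it is judged:
By the outcome, as a careful person would: the job done as asked, in the order asked, and still so for the second after the job is handed in, with the robot touching nothing.
It also fails if it takes over 58 s, if anything falls off the work surface, if the arm or the gripper's body presses on something with over 40 N, if the wrist force passes 120 N, or if a joint passes its speed limit or range.

### The arm

A 6-joint arm with a two-finger parallel gripper is mounted at the origin on a cart in front of the work surface, level with it; the furniture and walls round the work are solid. World frame = base frame: x ahead of the robot, y to its left, z up, the work surface at z = 0. Lengths are in m, angles in rad, forces in N, time in s.
With the tool pointing down it reaches from about 0.275 to 0.875 m from the base axis. Payload 12.5 kg.
Tool frame: the origin (TCP) lies at the centre of the arm's flange, where the gripper is bolted on; the fingertips stand 173 mm ahead of it and the grasp point (between the pads) lies 155 mm ahead of it; z points along the fingers, y is the line along which they close (so a half turn about z gives the same grasp; the last joint's range is limited). The gripper opens to 85 mm and grips with 20 to 120 N. Pads are 22 mm wide; open, the fingers measure 114 mm over their backs; the gripper's body (76 mm by 85 mm) begins 54 mm behind the grasp point. The pads swing forward as they close: fully open they stand 13 mm farther back than shut.
Start: joints at [-1.361, 0.351, 1.652, -0, 1.139, -0.085], TCP at [0.16, -0.526, 0.405] pointing down, gripper open.
Joint ranges: [-2.75, 2.75], [-0.79, 2.1], [0.01, 2.65], [-1.57, 4.71], [0.07, 3.14], [-2.87, 2.87]. Speed limits (rad/s): [2.22, 2.22, 2.79, 3.14, 3.14, 3.14].

### API

Orientations are given as a unit quaternion [x, y, z, w].
In Python, from plant import monitor, capture, workorder gives the robot as it stands. The module is installed in compiled form; this text tells all that it offers.
- The arm moves only by the tool send_rows, never from a script. Its argument "increments" is a list of rows, each a list of 5 numbers: the shift along the tool's x, y, z in m, then the turn about the tool's z in rad, then the gripper's target within -1 to 1 (fully open at 1, half-way at 0, shut at -1). In form: [[x, y, z, yaw, grip], ...]. A call has 1 to 10 rows; each row is the pose to reach, as a shift and turn from the pose commanded when the call began, along the tool's axes at that moment; what a row does not reach only later rows make up. A row lasts 1/12 s, in which the tool goes at most 41.7 mm and 7.16 degrees, less where a joint would pass 70% of its speed; a pose out of reach is approached as far as the arm can. A call with a gripper value outside its range is refused whole. The fingers move at their own pace and stop on an object; the grip force is fixed at half the most. Time passes only in rows, so rows that repeat a pose let the fingers close. It gives the time, the measured TCP pose, the force, the opening and the grip force at its end, in the units of the state.
- monitor.read_state(): the state, without advancing time (a new reading comes with each control period).
- capture(name): name is "side" or "top" or "wrist"; returns a dict with "img" (480x640x3 uint8, red, green, blue), "range_z" (480x640 float32, m along the optical axis (not along the pixel's ray), 0 where there is no reading), "fov_y" (degrees; the focal length in pixels is half the picture's height over the tangent of half this angle, whatever the lens; pixels are square), "cx", "cy" (the principal point, pixels), "dist_coeffs" ([k1, k2, p1, p2, k3] as OpenCV has them; the pictures are not rectified), "R" (3x3) and "t" (3): a world point X has camera coordinates R X + t. Camera axes: x right, y down, z forward; pixel columns grow to the right and rows downward; lengths in m; the calibration is good to about 2 mm. A picture is of the moment at which its call begins.
- workorder.hand_in(): hands the job in; it is judged then, once.
The state is a dict: "time_s": time; "q": joint angles; "qd": joint speeds; "effort": joint torques, N m; "tcp_pos": TCP position; "tcp_rot": TCP orientation; "force": force on the tool from outside, world axes, zero at the start; "ft_torque": the same for the moment, N m; "grip_width": finger opening in m; "grip_force": force on a finger pad.
Only numpy, scipy, OpenCV 4.12 (cv2) and the standard library are available. Lean on these libraries where they do the work, as an engineer would, in place of code of your own. Each camera call takes 0.05 s, during which the arm holds its last target. There are 200 camera calls.

## Working session

There is one attempt and no reset: what is moved stays moved. The work goes in short steps, Python scripts to look and compute and a tool call to move; the robot and the scene stay as the last step left them, time stands still between calls to the robot, and variables do not carry over. Pictures are saved under pics/ and viewed, at most 10 in all, crops included, and the job is handed in when it is done.

Besides the shell and the picture viewer there is one more tool, called by a JSON object that holds its "method" and its "body", one argument or row to a line. send_rows: Moves the arm, as the interface text tells. Its arguments: {"type":"object","properties":{"increments":{"type":"array"}},"required":["increments"]}

```bash
mkdir -p pics
cat > h.py <<'E'
import numpy as np, cv2
from plant import monitor, capture, workorder
def K(c):
    f=240/np.tan(np.radians(c["fov_y"])/2); return np.array([[f,0,c["cx"]],[0,f,c["cy"]],[0,0,1]])
def rays(c,uv):
    n=cv2.undistortPoints(np.array(uv,float).reshape(-1,1,2),K(c),np.array(c["dist_coeffs"],float)).reshape(-1,2)
    return np.c_[n,np.ones(len(n))]
def onplane(c,uv,z):
    R,t=np.array(c["R"]),np.array(c["t"]); C=-R.T@t; d=rays(c,uv)@R
    return C+d*((z-C[2])/d[:,2])[:,None]
def bydepth(c,uv):
    R,t=np.array(c["R"]),np.array(c["t"]); r=rays(c,uv); uv=np.array(uv,int)
    return (r*c["range_z"][uv[:,1],uv[:,0]][:,None]-t)@R
def save(c,n,crop=None,s=1):
    im=c["img"][:,:,::-1]
    if crop: im=im[crop[1]:crop[3],crop[0]:crop[2]]
    cv2.imwrite("pics/"+n,cv2.resize(im,None,fx=s,fy=s,interpolation=cv2.INTER_CUBIC))
E
python3 - <<'E'
from h import *
import pickle
for n in("top","side","wrist"):
    c=capture(n); pickle.dump(c,open(n+".pkl","wb")); save(c,n+"0.png")
    print(n,-np.array(c["R"]).T@c["t"],c["fov_y"],c["dist_coeffs"])
print(monitor.read_state())
E
```

```text
top [0.37925308 0.08044097 1.00656781] 50.66441068533162 [-0.04685555  0.          0.          0.          0.        ]
side [ 0.53324508 -0.68814052  0.76804433] 44.0451013617188 [-0.11928293  0.          0.          0.          0.        ]
wrist [ 0.22944212 -0.50462827  0.373196  ] 65.84096096700529 [-0.03443568  0.          0.          0.          0.        ]
{'time_s': 0.15, 'q': array([-1.36059440e+00,  3.51094412e-01,  1.65223670e+00, -3.63175242e-06,
        1.13913855e+00, -8.45838681e-02]), 'qd': array([-0.00132308, -0.00047097, -0.00064075,  0.0021519 ,  0.00081659,
        0.00138958]), 'effort': array([ 1.92689608e-03, -5.06250036e+01, -2.91502118e+01,  7.74895710e-06,
        3.35380748e-03,  2.55649189e-05]), 'tcp_pos': array([ 0.15980701, -0.52617245,  0.40430728]), 'tcp_rot': array([ 9.89157111e-01,  1.46860537e-01, -2.91697005e-05, -4.37536920e-04]), 'force': array([ 0.25738925,  0.16753466, -0.10900431]), 'ft_torque': array([-0.01828692, -0.01237354, -0.02264886]), 'grip_force': 0.0, 'grip_width': 0.08557099239764927}
```

View pics/top0.png

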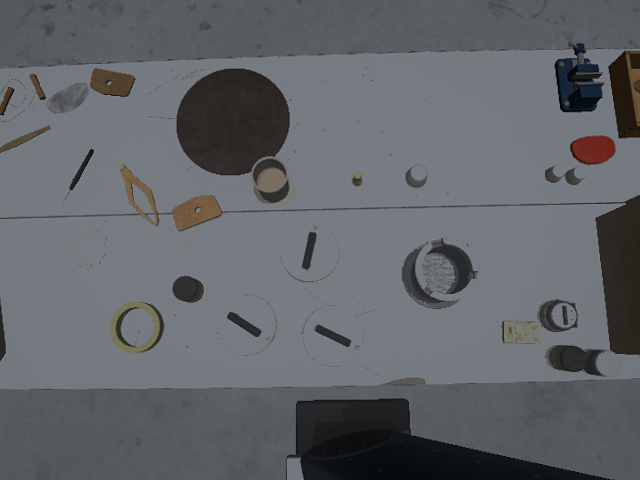

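View pics/side0.png

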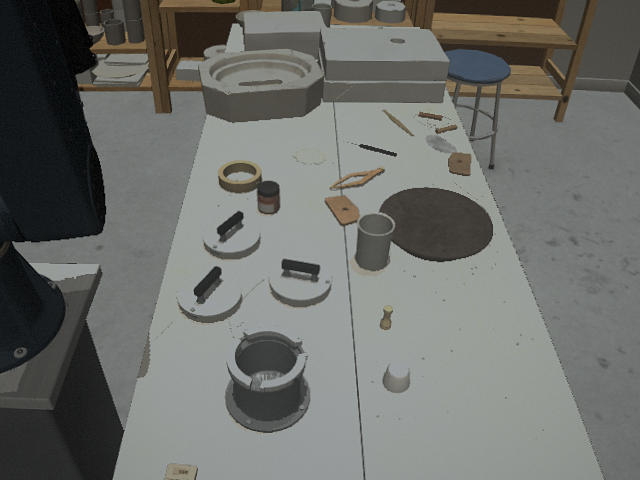

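The top view shows three lids: handles at (310,251), (245,324) and (333,335). The canister is at (440,273), with collar notches visible near (435,241), (475,273) and (422,297). I'll measure these next.

Run:
```python
from h import *
import pickle
c=pickle.load(open("top.pkl","rb")); s=pickle.load(open("side.pkl","rb"))
def bars(c,zr):
    im=c["img"].astype(int); m=((im.max(2)<60)).astype(np.uint8)
    n,l,st,ce=cv2.connectedComponentsWithStats(m)
    for i in range(1,n):
        if 150<st[i,4]<1500:
            p=np.argwhere(l==i)[:,::-1]
            P=bydepth(c,p); ok=(np.abs(P[:,2]-np.median(P[:,2]))<.006)
            r=cv2.minAreaRect(onplane(c,p,.046+.008)[:,:2].astype(np.float32)*1000)
            print(ce[i].round(),st[i,4],"z",np.median(P[:,2]).round(4),"depthmean",P[ok].mean(0).round(4),"dist",np.hypot(*P[ok].mean(0)[:2]).round(3),"rect@.054",r)
bars(c,0);print();bars(s,0)
# top: canister rim by depth
v,u=np.mgrid[200:340,380:500]; uv=np.c_[u.ravel(),v.ravel()]
P=bydepth(c,uv); ok=np.abs(P[:,2]-.1)<.006
print("rim z",np.median(P[ok,2]),ok.sum())
q=onplane(c,uv[ok],.1)[:,:2]; (x,y),r=cv2.minEnclosingCircle((q*1000).astype(np.float32)); print(x,y,r)
a=np.degrees(np.arctan2(q[:,1]-y/1000,q[:,0]-x/1000)); print(np.histogram(a,72,(-180,180))[0])
save(c,"lidcrop.png",(265,205,375,295),5); save(c,"can.png",(390,225,490,315),6)
```

```text
[ 81. 169.] 199 z 0.0093 depthmean [0.7305 0.5846 0.0092] dist 0.936 rect@.054 ((714.8817138671875, 561.6976928710938), (10.519920349121094, 91.03958129882812), 63.44805908203125)
[267. 167.] 272 z 0.0664 depthmean [0.7026 0.1852 0.0668] dist 0.727 rect@.054 ((704.3759765625, 185.5731964111328), (36.26588821411133, 62.816837310791016), 15.67608642578125)
[276. 194.] 256 z 0.0433 depthmean [0.6544 0.1699 0.0431] dist 0.676 rect@.054 ((652.8267211914062, 170.38894653320312), (32.37996292114258, 58.09135818481445), 16.821443557739258)
[309. 250.] 245 z 0.0538 depthmean [0.5393 0.1073 0.0538] dist 0.55 rect@.054 ((538.3154907226562, 107.44121551513672), (13.556231498718262, 69.60075378417969), 76.83281707763672)
[457. 264.] 779 z 0.0525 depthmean [ 0.5058 -0.1711  0.053 ] dist 0.534 rect@.054 ((505.83966064453125, -163.1927947998047), (100.43991088867188, 63.749969482421875), 24.335355758666992)
[420. 287.] 309 z 0.0199 depthmean [ 0.4707 -0.1017  0.0198] dist 0.482 rect@.054 ((467.58123779296875, -102.63150024414062), (93.51118469238281, 33.77272033691406), 30.706520080566406)
[188. 289
[... 3209 characters left out ...]
53516), 62.75910568237305)
[244. 361.] 291 z 0.052 depthmean [ 0.4547 -0.1163  0.0524] dist 0.469 rect@.054 ((456.1842956542969, -118.8779296875), (25.957555770874023, 54.52579879760742), 16.733131408691406)
[289. 361.] 165 z 0.0473 depthmean [ 0.5237 -0.1113  0.047 ] dist 0.535 rect@.054 ((523.4307250976562, -116.80787658691406), (48.64520263671875, 18.012643814086914), 78.76628875732422)
rim z 0.09987805711932399 1141
491.3997497558594 -139.47511291503906 59.649845123291016
[18 18 18 16 17 19 19 20 16 19 19 19 22 15  0  0  7 24 18 21 21 19 20 19
 20 19 22 20 18 20 18 19 17 18 18 18 16  1  0  0  0  9 18 15 17 17 17 17
 17 17 19 21 17 21 15 19 19 18 18 20 18 15  0  0  2 17 20 19 18 18 19 16]
```

View pics/lidcrop.png

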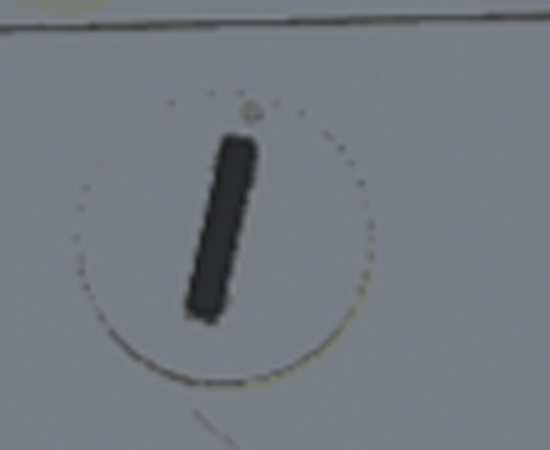

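View pics/can.png

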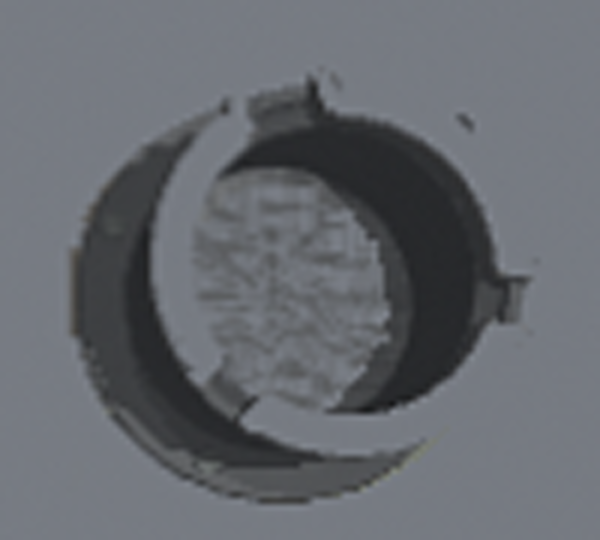

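Lid candidates in the top view and their distance from the base: (309,250) at 0.550 m, (244,324) at 0.464 m, (333,335) at 0.383 m. I choose (309,250). The crop confirms a bar handle with the pip at its upper end, so lid yaw is about -13°. In the canister crop the wide notch is at the top, about +17°, with narrow notches at right and lower left. I'll fly over the canister first for a close look.

{"method": "send_rows", "body": {
  "increments": [
    [0.04, -0.025, 0, 0, 1],
    [0.07, -0.045, 0, 0, 1],
    [0.105, -0.067, 0, 0, 1],
    [0.14, -0.09, 0, 0, 1],
    [0.175, -0.112, 0, 0, 1],
    [0.21, -0.134, 0, 0, 1],
    [0.245, -0.156, 0, 0, 1],
    [0.28, -0.179, 0, 0, 1],
    [0.315, -0.201, 0, 0, 1],
    [0.345, -0.22, 0, 0, 1]
  ]
}}

```text
time_s: 0.98
tcp_pos: [0.4272, -0.2133, 0.4047]
tcp_rot: [0.989, 0.147, 0.0, -0.0]
force: [0.1, -1.3, -0.0]
grip_width: 0.0856
grip_force: 0.0
```

{"method": "send_rows", "body": {
  "increments": [
    [0.03, -0.018, 0, 0, 1],
    [0.06, -0.036, 0, 0, 1],
    [0.085, -0.054, 0, 0, 1],
    [0.085, -0.054, 0, 0, 1],
    [0.085, -0.054, 0, 0, 1],
    [0.085, -0.054, 0, 0, 1]
  ]
}}

```text
time_s: 1.48
tcp_pos: [0.4914, -0.1393, 0.4044]
tcp_rot: [0.989, 0.147, -0.0, -0.0]
force: [0.4, -0.1, 1.4]
grip_width: 0.0853
grip_force: 0.0
```

```bash
cat >> h.py <<'E'
def toolyaw(s):
    x,y,z,w=s["tcp_rot"]; return np.arctan2(2*(x*y+z*w),1-2*(y*y+z*z))
def go(x,y,z,yawdeg):
    s=monitor.read_state(); a=toolyaw(s); d=np.array([x,y,z])-s["tcp_pos"]
    c,q=np.cos(a),np.sin(a)
    print("TCP",s["tcp_pos"].round(4),"yaw",np.degrees(a).round(2),"t",s["time_s"])
    print("delta tool",np.round([c*d[0]+q*d[1],q*d[0]-c*d[1],-d[2]],4),"turn",np.round(a-np.radians(yawdeg),4))
E
python3 - <<'E'
from h import *
import pickle
c=capture("wrist"); pickle.dump(c,open("w1.pkl","wb")); save(c,"w1.png")
print(np.array(c["R"]).round(3), -np.array(c["R"]).T@c["t"])
go(.491,-.139,.40,17)
E
```

```text
[[ 0.29  -0.957  0.001]
 [-0.916 -0.278  0.29 ]
 [-0.277 -0.085 -0.957]] [ 0.561009   -0.11781042  0.37337463]
TCP [ 0.4912 -0.1397  0.4046] yaw 16.86 t 1.5333
delta tool [ 0.     -0.0007  0.0046] turn -0.0025
```

View pics/w1.png

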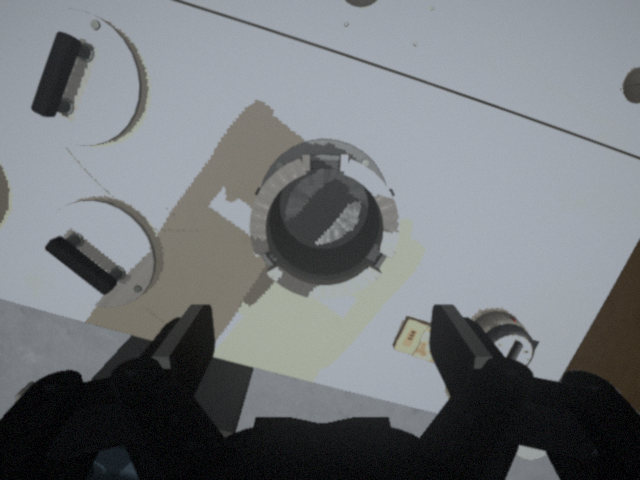

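The wrist view shows the canister mouth at about (325,215), with the wide notch at (322,163) and narrow notches near (275,265) and (380,262). I'll fit the rim here and in the top view.

```bash
cat >> h.py <<'E'
from scipy.optimize import least_squares
def rim(c,box,zt=.1,r0=57):
    v,u=np.mgrid[box[1]:box[3],box[0]:box[2]]; uv=np.c_[u.ravel(),v.ravel()]
    P=bydepth(c,uv); ok=np.abs(P[:,2]-zt)<.008; zm=np.median(P[ok,2])
    ok=np.abs(P[:,2]-zm)<.004; m=np.zeros((480,640),np.uint8); m[uv[ok,1],uv[ok,0]]=255
    q=onplane(c,uv[ok],zm)[:,:2]*1000
    ctr=np.median(q,0)
    # boundary-free fit: annulus 45..57 -> minimise distance outside the band
    f=lambda p:np.maximum(0,np.abs(np.hypot(q[:,0]-p[0],q[:,1]-p[1])-51)-5.5)
    s=least_squares(f,ctr,loss="soft_l1",f_scale=.5); d=q-s.x; r=np.hypot(*d.T); k=(r>46)&(r<56)
    a=np.degrees(np.arctan2(d[k,1],d[k,0])); a=np.sort(a); g=np.diff(np.r_[a,a[0]+360]); i=np.argsort(g)[-3:]
    print("z",zm,"ctr",s.x.round(1),"n",k.sum(),"gaps",[(round(a[j]+g[j]/2,1),round(g[j],1)) for j in i], "r pct",np.percentile(r,[1,5,50,95,99]).round(1))
E
python3 - <<'E'
from h import *
import pickle
rim(pickle.load(open("w1.pkl","rb")),(230,120,420,310))
rim(pickle.load(open("top.pkl","rb")),(380,200,500,340))
rim(pickle.load(open("side.pkl","rb")),(210,320,320,440))
go(.5388,.1073,.405,-13.2)
E
```

```text
z 0.09960730219862057 ctr [ 490.9 -141. ] n 4483 gaps [(np.float64(-103.2), np.float64(13.9)), (np.float64(136.1), np.float64(14.3)), (np.float64(16.5), np.float64(23.3))] r pct [44.4 45.2 51.4 56.9 57.7]
z 0.09982815201943869 ctr [ 491.2 -140.3] n 831 gaps [(np.float64(-103.9), np.float64(15.1)), (np.float64(135.7), np.float64(16.2)), (np.float64(16.7), np.float64(23.4))] r pct [45.  45.8 52.  57.6 58.4]
z 0.09835248744659057 ctr [ 490.7 -143.2] n 1059 gaps [(np.float64(136.2), np.float64(13.1)), (np.float64(-103.3), np.float64(14.1)), (np.float64(16.3), np.float64(20.9))] r pct [43.8 44.9 51.8 57.9 59.2]
TCP [ 0.4912 -0.1397  0.4046] yaw 16.86 t 1.5333
delta tool [ 0.1172 -0.2226 -0.0004] turn 0.5246
```

{"method": "send_rows", "body": {
  "increments": [
    [0.014, -0.027, 0, 0.06, 1],
    [0.028, -0.054, 0, 0.12, 1],
    [0.042, -0.081, 0, 0.18, 1],
    [0.057, -0.108, 0.01, 0.25, 1],
    [0.071, -0.135, 0.02, 0.32, 1],
    [0.086, -0.163, 0.03, 0.39, 1],
    [0.1, -0.19, 0.04, 0.46, 1],
    [0.117, -0.222, 0.05, 0.525, 1],
    [0.117, -0.222, 0.05, 0.525, 1],
    [0.117, -0.222, 0.05, 0.525, 1]
  ]
}}

```text
time_s: 2.37
tcp_pos: [0.539, 0.1075, 0.3541]
tcp_rot: [0.993, -0.114, -0.001, 0.0]
force: [-1.1, -1.2, 0.1]
grip_width: 0.0851
grip_force: 0.0
```

Run:
```python
from h import *
import pickle
c=capture("wrist"); pickle.dump(c,open("w2.pkl","wb")); save(c,"w2.png")
im=c["img"].astype(int); P=None
m=(im.max(2)<75).astype(np.uint8); n,l,st,ce=cv2.connectedComponentsWithStats(m)
for i in range(1,n):
    if 400<st[i,4]<9000:
        p=np.argwhere(l==i)[:,::-1]; P=bydepth(c,p); z=P[:,2]
        zt=np.percentile(z,90); k=np.abs(z-zt)<.003
        r=cv2.minAreaRect((onplane(c,p[k],np.median(z[k]))[:,:2]*1000).astype(np.float32)) if k.sum()>20 else 0
        print(ce[i].round(),st[i,4],"ztop",np.median(z[k]).round(4),r)
go(.5388,.1073,.205,-13.2)
```

```text
[41. 33.] 5805 ztop 0.0411 ((716.7174072265625, 264.3623962402344), (73.369873046875, 45.18649673461914), 74.92743682861328)
[125.  38.] 4374 ztop 0.085 ((688.7317504882812, 189.29714965820312), (37.719627380371094, 62.42335510253906), 45.86691665649414)
[212.  76.] 2035 ztop 0.0749 ((660.6165771484375, 157.25869750976562), (11.030844688415527, 48.77149963378906), 49.94015884399414)
[322. 225.] 1654 ztop 0.0534 ((540.462158203125, 106.67061614990234), (13.129790306091309, 68.37444305419922), 76.45116424560547)
TCP [0.539  0.1066 0.3546] yaw -13.16 t 2.4167
delta tool [-0.0004 -0.0007  0.1496] turn 0.0007
```

View pics/w2.png

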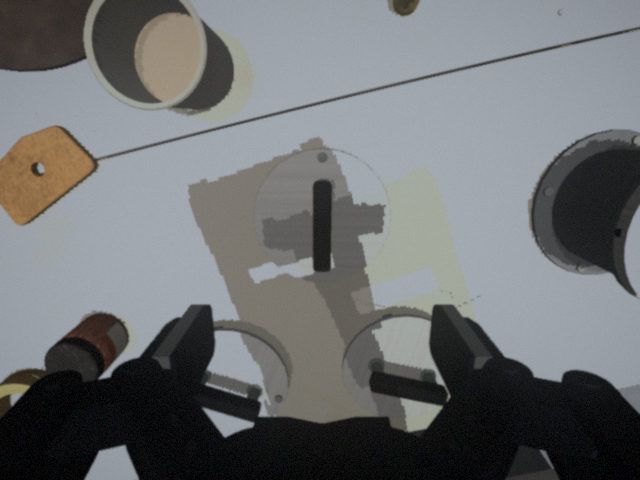

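The lid sits centred at (322,225) with its pip at (322,158), so yaw and position agree with the top view. Descend and grasp.

{"method": "send_rows", "body": {
  "increments": [
    [0.0007, -0.0006, 0.03, 0.004, 1],
    [0.0007, -0.0006, 0.06, 0.004, 1],
    [0.0007, -0.0006, 0.09, 0.004, 1],
    [0.0007, -0.0006, 0.115, 0.004, 1],
    [0.0007, -0.0006, 0.135, 0.004, 1],
    [0.0007, -0.0006, 0.149, 0.004, 1],
    [0.0007, -0.0006, 0.149, 0.004, 1],
    [0.0007, -0.0006, 0.149, 0.004, -1],
    [0.0007, -0.0006, 0.149, 0.004, -1],
    [0.0007, -0.0006, 0.149, 0.004, -1]
  ]
}}

```text
time_s: 3.25
tcp_pos: [0.5404, 0.1072, 0.2071]
tcp_rot: [0.993, -0.117, 0.001, -0.0]
force: [0.4, 0.5, 1.0]
grip_width: 0.0516
grip_force: 0.0
```

{"method": "send_rows", "body": {
  "increments": [
    [0, 0, 0, 0, -1],
    [0, 0, 0, 0, -1],
    [0, 0, 0, 0, -1],
    [0, 0, 0, 0, -1],
    [0, 0, 0, 0, -1],
    [0, 0, 0, 0, -1]
  ]
}}

```text
time_s: 3.75
tcp_pos: [0.5401, 0.1077, 0.2063]
tcp_rot: [0.993, -0.117, 0.0, -0.0]
force: [-1.6, -2.1, 5.9]
grip_width: 0.0127
grip_force: 58.8
```

{"method": "send_rows", "body": {
  "increments": [
    [0, 0, -0.01, 0, -1],
    [0, 0, -0.03, 0, -1],
    [0, 0, -0.055, 0, -1],
    [0, 0, -0.08, 0, -1],
    [0, 0, -0.105, 0, -1],
    [0, 0, -0.13, 0, -1],
    [0, 0, -0.145, 0, -1],
    [0, 0, -0.15, 0, -1],
    [0, 0, -0.15, 0, -1],
    [0, 0, -0.15, 0, -1]
  ]
}}

```text
time_s: 4.58
tcp_pos: [0.5396, 0.1077, 0.355]
tcp_rot: [0.993, -0.117, -0.001, 0.0]
force: [-0.7, -0.2, -3.6]
grip_width: 0.0125
grip_force: 59.3
```

Run:
```python
from h import *
c=capture("wrist"); save(c,"w3.png")
im=c["img"].astype(int); m=(im.max(2)<75).astype(np.uint8); m[:120]=0;m[330:]=0;m[:,:240]=0;m[:,410:]=0
n,l,st,ce=cv2.connectedComponentsWithStats(m)
for i in range(1,n):
    if st[i,4]>400: print(st[i],ce[i])
s=monitor.read_state(); print(s["force"],s["ft_torque"],s["grip_width"],s["grip_force"])
go(.4909,-.1408,.356,-3.5); go(.4909,-.1408,.356,16.5)
```

```text
[ 265  232  115   98 5880] [321.75578231 293.95918367]
[-0.20768448 -0.88470659 -3.76458477] [ 0.04350125 -0.00086335  0.02533744] 0.012809560307370153 59.273698925971985
TCP [0.5396 0.1077 0.3545] yaw -13.42 t 4.6333
delta tool [ 0.0103  0.253  -0.0015] turn -0.1731
TCP [0.5396 0.1077 0.3545] yaw -13.42 t 4.6333
delta tool [ 0.0103  0.253  -0.0015] turn -0.5221
```

View pics/w3.png

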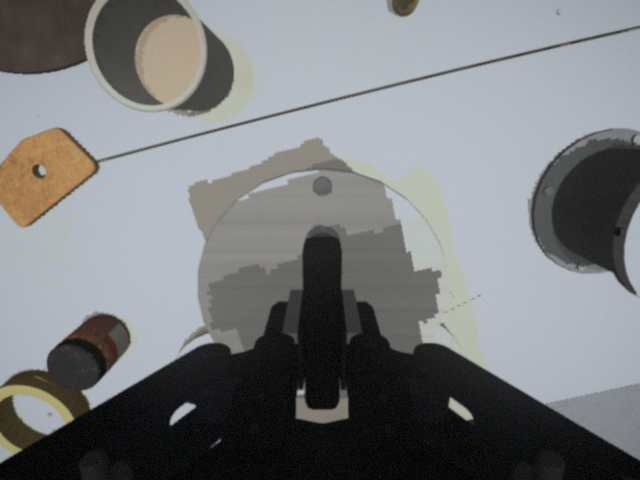

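The lid is square in the grip, with its pip at (322,186) and the handle at (322,290). I'll check its centre relative to the TCP from the flange arc.

Run:
```python
from h import *
c=capture("wrist"); s=monitor.read_state()
v,u=np.mgrid[165:335,190:460]; uv=np.c_[u.ravel(),v.ravel()]; P=bydepth(c,uv)
zf=s["tcp_pos"][2]-.186; ok=np.abs(P[:,2]-zf)<.008; zm=np.median(P[ok,2]); ok=np.abs(P[:,2]-zm)<.004
q=(onplane(c,uv[ok],zm)[:,:2]-s["tcp_pos"][:2])*1000; a=toolyaw(s)
q=np.c_[q@[np.cos(a),np.sin(a)],q@[np.sin(a),-np.cos(a)]]   # tool frame x,y
b=np.degrees(np.arctan2(q[:,1],q[:,0])); e=[]
for t in range(-80,80,4):
    k=np.abs(b-t)<2
    if k.sum()>10: e.append(q[k][np.argmax(np.hypot(*q[k].T))])
e=np.array(e); r=least_squares(lambda p:np.hypot(*(e-p).T)-58.3,[0,0],loss="soft_l1",f_scale=.5)
print("flange z",zm,"expected",zf,"lid centre in tool",r.x,"res",np.abs(r.fun).max(),len(e))
```

```text
flange z 0.16784992348394998 expected 0.16834804205259452 lid centre in tool [-1.50709383  0.47108355] res 0.9539133207981436 40
```

{"method": "send_rows", "body": {
  "increments": [
    [0.001, 0.02, 0, -0.03, -1],
    [0.002, 0.045, 0, -0.07, -1],
    [0.003, 0.075, 0, -0.11, -1],
    [0.004, 0.105, 0, -0.15, -1],
    [0.005, 0.135, 0, -0.19, -1],
    [0.006, 0.165, 0, -0.23, -1],
    [0.008, 0.195, 0, -0.27, -1],
    [0.009, 0.225, 0, -0.31, -1],
    [0.01, 0.245, 0, -0.34, -1],
    [0.0103, 0.253, 0, -0.349, -1]
  ]
}}

```text
time_s: 5.52
tcp_pos: [0.4906, -0.143, 0.3547]
tcp_rot: [0.998, 0.057, -0.001, -0.0]
force: [-0.9, 0.2, -3.9]
grip_width: 0.0125
grip_force: 59.3
```

{"method": "send_rows", "body": {
  "increments": [
    [0, 0, 0.02, 0, -1],
    [0, 0, 0.03, 0, -1],
    [0, 0, 0.03, 0, -1],
    [0, 0, 0.03, 0, -1]
  ]
}}

```text
time_s: 5.85
tcp_pos: [0.4913, -0.1401, 0.325]
tcp_rot: [0.998, 0.058, -0.001, -0.001]
force: [0.1, -0.0, -3.0]
grip_width: 0.0128
grip_force: 59.2
```

Run:
```python
from h import *
go(.4909,-.1408,.306,6.5)
print(monitor.read_state()["force"])
```

```text
TCP [ 0.4913 -0.1401  0.325 ] yaw 6.61 t 5.85
delta tool [-0.0004  0.0006  0.019 ] turn 0.0018
[ 0.06709178 -0.02037828 -3.04169074]
```

{"method": "send_rows", "body": {
  "increments": [
    [0, 0, 0.006, 0, -1],
    [0, 0, 0.012, 0, -1],
    [0, 0, 0.016, 0, -1],
    [0, 0, 0.018, 0, -1],
    [0, 0, 0.02, 0, -1],
    [0, 0, 0.021, 0, -1],
    [0, 0, 0.022, 0, -1],
    [0, 0, 0.022, 0, -1]
  ]
}}

```text
time_s: 6.52
tcp_pos: [0.4912, -0.1408, 0.3036]
tcp_rot: [0.998, 0.057, -0.0, -0.0]
force: [-0.3, -0.1, -4.2]
grip_width: 0.0129
grip_force: 59.3
```

Run:
```python
from h import *
go(.4913,-.1405,.300,6.5)
s=monitor.read_state();print(s["force"],s["ft_torque"])
```

```text
TCP [ 0.4912 -0.1408  0.3036] yaw 6.57 t 6.5167
delta tool [ 0.0001 -0.0003  0.0036] turn 0.0013
[-0.33079066 -0.13377902 -4.22149475] [ 0.00892995 -0.0148467   0.02563985]
```

{"method": "send_rows", "body": {
  "increments": [
    [0, 0, 0.001, 0, -1],
    [0, 0, 0.002, 0, -1],
    [0, 0, 0.003, 0, -1],
    [0, 0, 0.0035, 0, -1],
    [0, 0, 0.004, 0, -1],
    [0, 0, 0.004, 0, -1]
  ]
}}

```text
time_s: 7.02
tcp_pos: [0.4912, -0.1409, 0.3002]
tcp_rot: [0.998, 0.057, 0.0, 0.0]
force: [-3.4, 1.3, 4.0]
grip_width: 0.0127
grip_force: 60.5
```

Run:
```python
from h import *
go(.4913,-.1405,.300,6.5)
s=monitor.read_state();print(s["force"],s["ft_torque"])
```

```text
TCP [ 0.4912 -0.1409  0.3002] yaw 6.58 t 7.0167
delta tool [ 0.0001 -0.0003  0.0002] turn 0.0013
[-3.40379744  1.2992476   4.01288107] [ 0.11382951  0.5397724  -0.00746454]
```

The lugs are on the rim, with contact at the expected height. Now I turn gently while feeling for the drop.

{"method": "send_rows", "body": {
  "increments": [
    [0, 0, 0.0003, -0.015, -1],
    [0, 0, 0.0005, -0.03, -1],
    [0, 0, 0.0005, -0.045, -1],
    [0, 0, 0.0005, -0.06, -1],
    [0, 0, 0.0005, -0.075, -1],
    [0, 0, 0.0005, -0.09, -1],
    [0, 0, 0.0005, -0.105, -1]
  ]
}}

```text
time_s: 7.6
tcp_pos: [0.4917, -0.141, 0.3001]
tcp_rot: [0.994, 0.11, 0.001, 0.0]
force: [0.8, -0.2, 4.4]
grip_width: 0.0128
grip_force: 60.5
```

Run:
```python
from h import *
go(.4913,-.1405,.300,16.5)
s=monitor.read_state();print(s["force"],s["ft_torque"])
```

```text
TCP [ 0.4917 -0.141   0.3001] yaw 12.6 t 7.6
delta tool [-0.0003 -0.0006  0.0001] turn -0.0681
[ 0.78606017 -0.23011916  4.41313698] [ 0.06459805 -0.03680404 -0.27859564]
```

{"method": "send_rows", "body": {
  "increments": [
    [0, 0, 0.0003, -0.015, -1],
    [0, 0, 0.0005, -0.03, -1],
    [0, 0, 0.001, -0.045, -1],
    [0, 0, 0.001, -0.058, -1],
    [0, 0, 0.001, -0.068, -1],
    [0, 0, 0.0015, -0.068, -1],
    [0, 0, 0.002, -0.068, -1],
    [0, 0, 0.002, -0.068, -1]
  ]
}}

```text
time_s: 8.27
tcp_pos: [0.4912, -0.1407, 0.2969]
tcp_rot: [0.99, 0.143, -0.0, -0.0]
force: [0.1, -0.5, -2.7]
grip_width: 0.0127
grip_force: 59.4
```

Run:
```python
from h import *
go(.4913,-.1405,.300,16.5)
s=monitor.read_state();print(s["force"],s["ft_torque"])
```

```text
TCP [ 0.4912 -0.1407  0.2969] yaw 16.48 t 8.2667
delta tool [ 0.0002 -0.0002 -0.0031] turn -0.0004
[ 0.08684514 -0.53904708 -2.71137425] [-0.01000722 -0.00370273 -0.02942299]
```

The lugs dropped in: z is 3 mm below riding height and there is no load. I'll lower it home at about 0.292.

{"method": "send_rows", "body": {
  "increments": [
    [0, 0, 0.001, 0, -1],
    [0, 0, 0.002, 0, -1],
    [0, 0, 0.003, 0, -1],
    [0, 0, 0.004, 0, -1],
    [0, 0, 0.005, 0, -1],
    [0, 0, 0.0055, 0, -1],
    [0, 0, 0.0055, 0, -1]
  ]
}}

```text
time_s: 8.85
tcp_pos: [0.4912, -0.1408, 0.2923]
tcp_rot: [0.99, 0.143, 0.0, 0.0]
force: [-3.7, 1.2, 6.0]
grip_width: 0.0127
grip_force: 60.6
```

Run:
```python
from h import *
go(.4913,-.1405,.292,16.5)
s=monitor.read_state();print(s["force"],s["ft_torque"])
```

```text
TCP [ 0.4912 -0.1408  0.2923] yaw 16.49 t 8.85
delta tool [ 0.0001 -0.0003  0.0003] turn -0.0002
[-3.74030377  1.16143863  5.95110767] [ 0.2601731   0.55917358 -0.05967582]
```

{"method": "send_rows", "body": {
  "increments": [
    [0, 0, 0.0005, 0, -1],
    [0, 0, 0.0005, 0, -1],
    [0, 0, 0, 0, -1],
    [0, 0, 0, 0, 1],
    [0, 0, 0, 0, 1],
    [0, 0, 0, 0, 1],
    [0, 0, 0, 0, 1],
    [0, 0, 0, 0, 1],
    [0, 0, 0, 0, 1],
    [0, 0, 0, 0, 1]
  ]
}}

```text
time_s: 9.68
tcp_pos: [0.4913, -0.1408, 0.2917]
tcp_rot: [0.99, 0.143, 0.0, 0.0]
force: [-0.5, -0.6, -0.0]
grip_width: 0.0861
grip_force: 0.0
```

{"method": "send_rows", "body": {
  "increments": [
    [0, 0, -0.005, 0, 1],
    [0, 0, -0.015, 0, 1],
    [0, 0, -0.035, 0, 1],
    [0, 0, -0.06, 0, 1],
    [0, 0, -0.085, 0, 1],
    [0, 0, -0.11, 0, 1],
    [0, 0, -0.113, 0, 1],
    [0, 0, -0.113, 0, 1],
    [0, 0, -0.113, 0, 1]
  ]
}}

```text
time_s: 10.43
tcp_pos: [0.491, -0.1407, 0.4047]
tcp_rot: [0.99, 0.143, 0.0, 0.0]
force: [0.2, -0.7, -0.5]
grip_width: 0.0853
grip_force: 0.0
```

Run:
```python
from h import *
for n,box in(("wrist",(230,100,420,310)),("top",(380,190,510,330))):
    c=capture(n); v,u=np.mgrid[box[1]:box[3],box[0]:box[2]]; uv=np.c_[u.ravel(),v.ravel()]; P=bydepth(c,uv)
    k=(np.hypot(P[:,0]-.4912,P[:,1]+.1408)<.055); z=P[k]; f=np.abs(z[:,2]-.106)<.006; z=z[f]
    A=np.c_[z[:,:2]-[.4912,-.1408],np.ones(len(z))]; p=np.linalg.lstsq(A,z[:,2],rcond=None)[0]
    h=P[k&(P[:,2]>.12)]; print(n,"flange z",p[2],"tilt deg",np.degrees(p[:2]),len(z),"bar top",np.median(h[:,2]),h[:,:2].mean(0))
    if n=="wrist": save(c,"w4.png")
s=monitor.read_state();print(s["force"],s["tcp_pos"],s["grip_width"])
```

```text
wrist flange z 0.10571250395368507 tilt deg [ 0.06683387 -0.02859951] 14219 bar top 0.13940220159709896 [ 0.49316602 -0.14010221]
top flange z 0.10607905368283736 tilt deg [0.07431753 0.02202454] 1219 bar top 0.3458940309354512 [ 0.48406223 -0.10430953]
[ 0.17846968 -1.53505327  0.09247867] [ 0.49102201 -0.14070706  0.40382448] 0.08550090348858731
```

View pics/w4.png

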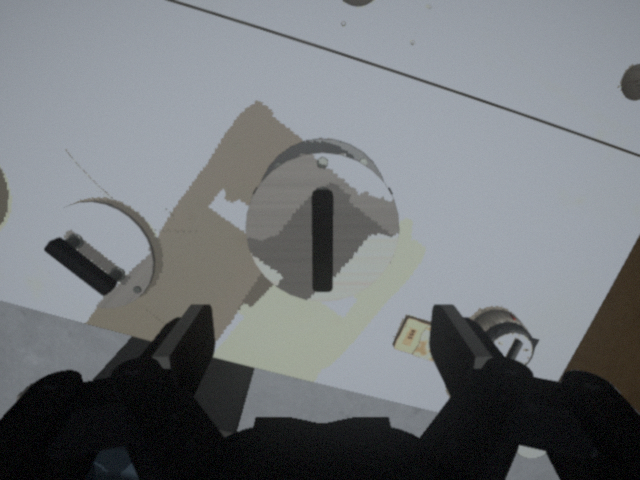

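The lid sits centred on the canister at (322,225). Its flange top is at 0.106 m with tilt under 0.1°, so it is home and flush, and the gripper is clear.

```bash
python3 -c "
from plant import workorder
print(workorder.hand_in())"
```

```text
the job is handed in; nothing more can be done
None
```

The lid is on the canister with its three lugs in the collar notches, flush all round (tilt under 0.1°) and released; the job was handed in at about 10.5 s of the 58 s allowed.

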